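# Lock the lampshade turntable with the fork key

## Task

The turntable under the stained-glass lampshade is loose. Take the T-handled fork key, lower it over the brass bar of the clamp screw at the bottom of the open tube, turn it clockwise (seen from above) until it stops, then let go and leave the key standing in the tube. Do not touch the screw with the gripper itself, and leave the other T-handled key standing where it is.

Things in the scene. Friction and masses are not known exactly. Their poses are not given: they have to be found in the camera images.
- fork_key: Dark steel key, 140 mm tall, 0.3 kg, standing on two prongs. Origin: centre of underside, z up. T-handle bar 90 long (x) x 18 x 18, centre 131 up; grip its middle, fingers closing along y. 14 mm shank; rectangular head 54 (x) x 44, 30 to 40 up; under it two prongs 54 long (x), 8 thick, 30 deep, with a 28 mm gap between them in y. Gap and handle run along x; same after half a turn.
- socket_key: The other key, not to be used: dark steel, same height and T-handle (90 x 18 x 18 mm along x, centre 131 up), but with a solid round foot, 48 mm diameter, 40 high, instead of the fork. Stands upright on the bench on the other side of the tube from the fork key, 0.3 kg. Origin: centre of underside.
- screw_top (a point): Centre of the top of the clamp screw, 26 mm above the bench: a brass bar 52 mm long along this x, 8 thick in y, 18 high, turning about its upright middle axis (this frame turns along). It stands on the floor of an open upright tube, concentric: 92 inner, 104 outer diameter, floor 8 and rim 88 above the bench. The prongs go down either side of the bar to the tube's floor, key x along the bar.
- screw (a joint): Angle of the screw, rad, growing clockwise from above: 0 to 0.25 (loose) at the start, firm stop (locked) at 1.15. Stays where left; 0.07 N m turns it. The fitted key has 10 mm play sideways and turns about 22 degrees from parallel before it drives the bar. Turntable and glass shade, 140 mm high, 170 across, stand 180 mm beyond the tube (axis to axis), on the side away from the robot.
Things that resemble listed ones, but are neither listed nor needed, are in the scene too. Leave any red look-alike of the fork_key alone.

How it is judged (in metres and radians):
On the way, in this order (a step that is already met when the one before it is completed fails the run):
1. the fork key stands over the clamp screw's bar, down in the tube, before the screw is locked (horizontal distance between fork_key and screw_top below 0.02 m and height (world z) of fork_key below 0.022 m and angle between fork_key's own z axis and vertical below 0.17 rad and angle between the x axis of fork_key and the x axis of screw_top, either way round below 0.6 rad and value of joint screw below 0.8 rad), for 0.1 s.
2. the screw is turned clockwise to its stop (value of joint screw above 0.85 rad), for 0.1 s.
At the end, for the whole second after the job is handed in: Screw turned to at least 0.85 rad; fork key released, still and upright (10 degrees) in the tube over the bar, within 20 mm of the axis, prongs at most 14 mm above the tube floor; the other key upright (10 degrees) within 40 mm of its start (value of joint screw above 0.85 rad and horizontal distance between fork_key and screw_top below 0.02 m and height (world z) of fork_key below 0.022 m and angle between each of fork_key, socket_key's own z axis and vertical below 0.17 rad and linear speed of fork_key below 0.02 m/s and distance of socket_key from where it was at the start of the episode below 0.04 m); the robot touches nothing.
It fails at once if the gripper itself touches the clamp screw (contact force between any of the fingers, the arm and screw above 0.5 N).
It fails at once if the other key is knocked over or moved away (distance of socket_key from where it was at the start of the episode above 0.04 m or angle between socket_key's own z axis and vertical above 0.4 rad).
It also fails if it takes over 46 s, if anything falls off the work surface, if the arm or the gripper's body presses on something with over 40 N, if the wrist force passes 120 N, or if a joint passes its speed limit or range.

## Robot

A 7-joint arm with a two-finger parallel gripper is mounted at the origin on the work surface. World frame = base frame: x ahead of the robot, y to its left, z up, the work surface at z = 0. Lengths are in mm, angles in rad, forces in N, time in s.
With the tool pointing down it reaches from about 425 to 925 mm from the base axis. Payload 6.8 kg.
Tool frame: the origin (TCP) lies on the centre line of the jaws, within the pads' length; the fingertips stand 19 mm ahead of it and the grasp point (between the pads) is the TCP (arm.tip_reach is the distance from the TCP to the fingertips, in mm); z points along the fingers, y is the line along which they close (so a half turn about z gives the same grasp; the last joint's range is limited). The gripper opens to 88 mm and grips with 3 to 60 N. Pads are 20 mm wide; open, the fingers measure 115 mm over their backs; the gripper's body (75 mm by 178 mm) begins 61 mm behind the grasp point.
Start: joints at [-0.108, 0.477, 0.022, 1.555, -0.011, 1.109, -0.083], TCP at [675.016, 0.007, 241.664] pointing down, gripper open.
Joint ranges: [-2.96, 2.96], [-0.34, 2.1], [-1.41, 1.46], [0.24, 2.44], [-1.37, 4.51], [0.17, 1.92], [-2.96, 2.96]. Speed limits (rad/s): [2.39, 2.39, 3.14, 3.14, 3.14, 3.14, 3.14].

## Interface

Orientations are given as a unit quaternion [x, y, z, w].
In Python, from plant import arm gives the robot as it stands.
- The arm moves only by the tool carry_out, never from a script. Its argument "steps" is a list of rows, each a list of 5 numbers: the opening, from 0 (shut) to 1 (fully open), then the shift along the world's x, y, z each as a share of 0.025 m, from -1 to 1, then the turn about the world's z as a share of 0.12 rad, from -1 to 1. A call has 1 to 20 rows; each row shifts and turns the commanded pose from where the row before left it; what a row does not reach is not made up. A row lasts 1/8 s, in which the tool goes at most 62.5 mm and 10.7 degrees, less where a joint would pass 70% of its speed; a pose out of reach is approached as far as the arm can. A call with a number of a shift or a turn outside -1 to 1 is refused whole. A call with a gripper value outside its range is refused whole. The fingers move at their own pace and stop on an object; "grip_force" is the grip in N (left out, the last holds). Time passes only in rows, so rows that do not move let the fingers close. It gives the time, the measured TCP pose, the force, the opening and the grip force at its end, in the units of the state.
- arm.read_state(): the state, without advancing time (a new reading comes with each control period).
- arm.get_image(name): name is "scene" or "side" or "wrist"; returns (picture, depth): 420x560x3 uint8, red, green, blue; 420x560 float32, mm along the optical axis (not along the pixel's ray), 0 where there is no reading.
- arm.get_calibration(name): a dict with "fx", "fy", "cx", "cy" (pixels), "xyz" and "orientation" of the camera in the world; the wrist camera has in their place "T_tool_cam" (4x4, takes a point from camera to tool coordinates, whose origin is the TCP and whose axes are the flange's). Camera axes: x right, y down, z forward; pixel columns grow to the right and rows downward; lengths in mm; the calibration is good to about 2 mm. The wrist camera is an equidistant fisheye: a pixel r from the principal point sees the ray r / f radians off the axis. A picture is of the moment at which its call begins: read the wrist's pose just before it. get_calibration takes no time and is no camera call.
- arm.sign_off(): hands the job in; it is judged then, once.
Trained networks look in the newest picture that a camera, given by its name, has taken for a name from the list of things; names that differ only in an ending like _2 or _b are one class to them, and where a whole thing is asked for, a point or a joint stands for the part that bears it (a point fixed in the world has none). Each returns a list of dicts, best first, with "score" (0 to 1); they miss things now and then, are a little off and sometimes report something else, mostly with a low value. They report only what shows in the picture. A call takes as long as a camera call. They do not tell look-alikes from the thing itself.
- arm.boxes_of(name, camera): "centre" ([column, row] as shares, 0 to 1, of the picture: columns of its width, rows of its height, amid what is visible of it).
The state is a dict: "time_s": time; "qpos": joint angles; "qd": joint speeds; "tau": joint torques, N m; "eef_pos": TCP position; "ee_rot": TCP orientation; "contact_force": force on the tool from outside, world axes, zero at the start; "ft_torque": the same for the moment, N m; "width": finger opening in mm; "grasp_force": force on a finger pad.
Only numpy, scipy, OpenCV 4.12 (cv2) and the standard library are available. Lean on these libraries where they do the work, as an engineer would, in place of code of your own. Each camera call takes 0.05 s, during which the arm holds its last target. There are 200 camera calls.

## Working session

There is one attempt and no reset: what is moved stays moved. The work goes in short steps, Python scripts to look and compute and a tool call to move; the robot and the scene stay as the last step left them, time stands still between calls to the robot, and variables do not carry over. Pictures are saved under pics/ and viewed, at most 10 in all, crops included, and the job is handed in when it is done.

Besides the shell and the picture viewer there is one more tool, called after "Request:" as a command line: name --pt "numbers of a row" for each row, then --argument value for the rest. carry_out: Moves the arm, as the interface text tells. Its arguments: {"type":"object","properties":{"steps":{"type":"array"},"grip_force":{"type":"number"}},"required":["steps"]}

```bash
mkdir -p pics && cat > h.py <<'E'
import numpy as np, cv2
from scipy.spatial.transform import Rotation as R
from plant import arm
def cloud(name, d):
    """world xyz (mm) per pixel for the fixed cameras"""
    c=arm.get_calibration(name); v,u=np.mgrid[:d.shape[0],:d.shape[1]]
    P=np.dstack([(u-c['cx'])/c['fx']*d,(v-c['cy'])/c['fy']*d,d])
    return P@R.from_quat(c['orientation']).as_matrix().T+np.array(c['xyz'])
def save(n,img): cv2.imwrite(f'pics/{n}.png',cv2.cvtColor(img,cv2.COLOR_RGB2BGR))
E
python3 - <<'E'
from h import *
for n in ('scene','side'):
    im,d=arm.get_image(n); save(n+'1',im); P=cloud(n,d); np.save(n+'1.npy',P)
    print(n, arm.get_calibration(n))
    for t in ('fork_key','socket_key','screw_top'):
        for b in arm.boxes_of(t,n)[:4]:
            c=b['centre']; u,v=int(c[0]*560),int(c[1]*420)
            print(n,t,round(b['score'],2),(u,v),P[v,u].round())
print(arm.read_state())
E
```

```text
scene {'fx': 420.66124758424115, 'fy': 420.66124758424115, 'cx': 268.7457596612528, 'cy': 219.95478592955376, 'xyz': array([1113.38136111, -169.65905293,  639.63968106]), 'orientation': array([ 0.7404353 ,  0.54173538, -0.24226883, -0.31556958])}
scene fork_key 0.91 (121, 191) [ 392. -268.  107.]
scene fork_key 0.59 (130, 245) [ 513. -267.   69.]
scene fork_key 0.55 (187, 282) [ 637. -179.   73.]
scene socket_key 0.65 (384, 175) [496. 269.  93.]
side {'fx': 464.660561270918, 'fy': 464.660561270918, 'cx': 271.26298399970995, 'cy': 212.001776801211, 'xyz': array([ 38.85051094, 546.22999064, 699.55957651]), 'orientation': array([-0.32159319,  0.85704569, -0.37652289,  0.14241143])}
side fork_key 0.96 (399, 170) [ 384. -297.   41.]
side fork_key 0.64 (285, 149) [ 623. -170.   57.]
side socket_key 0.85 (179, 281) [484. 275.  86.]
{'time_s': 0.4, 'qpos': array([-0.10807903,  0.47713187,  0.02241156,  1.55552288, -0.01151222,
        1.10928607, -0.08311786]), 'qd': array([ 0.00053228,  0.00038073, -0.00070606, -0.00091246,  0.00088863,
       -0.00059193, -0.00139329]), 'tau': array([-1.43396934e-03, -5.82064068e+01,  1.53033983e+00, -2.72537041e+01,
       -5.45580802e-02,  1.20929052e-02,  4.13576424e-05]), 'eef_pos': array([ 6.74950270e+02, -1.77850272e-02,  2.41523657e+02]), 'ee_rot': array([ 7.07133966e-01,  7.07079587e-01, -7.88153643e-05, -7.66522811e-05]), 'contact_force': array([0.29541628, 0.7156679 , 0.36385839]), 'ft_torque': array([-0.0115786 , -0.01024646, -0.01407695]), 'grasp_force': 0.0, 'width': 88.22284078424465}
```

View pics/scene1.png

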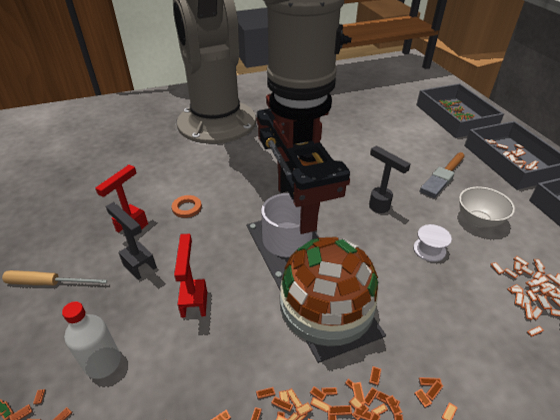

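View pics/side1.png

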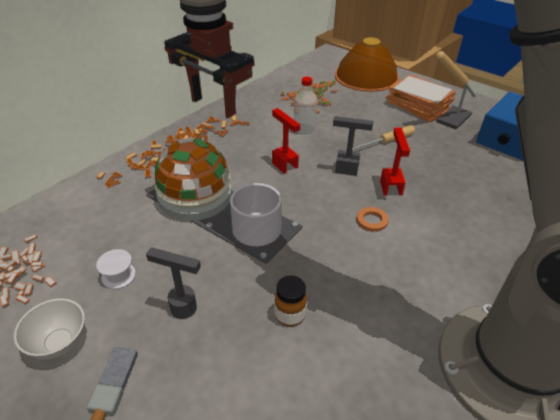

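The scene view shows the dark fork key at (130,240), with red look-alikes at (120,195) and (187,275). The tube is at (288,225) and the socket key at (385,180). The side view agrees: fork (350,145), tube (256,215), socket (178,285). Next I'll fit the handles and the tube rim.

```bash
python3 - <<'E'
from h import *
for n in ('scene','side'):
    im=cv2.imread(f'pics/{n}1.png').astype(int); P=np.load(n+'1.npy'); 
    dark=(im.max(2)<90)&(im.max(2)-im.min(2)<25)
    for lab,c,m in (('fork',(513,-267),dark),('sock',(490,272),dark),('red1',(392,-268),~dark),('red2',(637,-179),~dark)):
        q=P[m&(np.hypot(P[...,0]-c[0],P[...,1]-c[1])<75)&(P[...,2]>118)&(P[...,2]<150)]
        if len(q)<10: print(n,lab,len(q)); continue
        (x,y),(a,b),t=cv2.minAreaRect(q[:,:2].astype(np.float32)); 
        if a<b: a,b,t=b,a,t+90
        t=q[q[:,2]>136] ; w=np.linalg.svd(q[:,:2]-q[:,:2].mean(0),full_matrices=False)[2][0]
        print(n,lab,len(q),'c',round(x),round(y),'size',round(a),round(b),'ang(deg)',round(np.degrees(np.arctan2(w[1],w[0]))%180,1),'ztop',np.percentile(q[:,2],95).round())
    q=P[(P[...,2]>80)&(P[...,2]<93)&(abs(P[...,1])<130)&(P[...,0]>400)&(P[...,0]<680)]
    print(n,'tubepts',len(q),q.min(0).round(),q.max(0).round(),np.median(q,0).round())
    # RANSAC circle r 46..52
    rng=np.random.default_rng(0); best=(0,)
    for _ in range(3000):
        s=q[rng.choice(len(q),3,False),:2]
        A=np.c_[2*s,np.ones(3)]
        try: o=np.linalg.solve(A,(s**2).sum(1))
        except Exception: continue
        r=np.sqrt(max(0,o[2]+o[:2]@o[:2])); 
        if not 44<r<54: continue
        k=(abs(np.hypot(*(q[:,:2]-o[:2]).T)-49)<4).sum()
        if k>best[0]: best=(k,o[:2].round(),r.round(1))
    print(n,'tube',best)
E
```

```text
scene fork 485 c 508 -264 size 90 18 ang(deg) 28.6 ztop 142.0
scene sock 465 c 494 273 size 89 19 ang(deg) 23.8 ztop 142.0
scene red1 554 c 401 -278 size 117 53 ang(deg) 130.9 ztop 142.0
scene red2 609 c 632 -175 size 91 19 ang(deg) 165.0 ztop 142.0
scene tubepts 404 [478. -20.  80.] [680.  60.  93.] [545.  15.  87.]
scene tube (np.int64(381), array([530.,  39.]), np.float64(46.8))
side fork 378 c 503 -263 size 89 22 ang(deg) 27.6 ztop 142.0
side sock 736 c 490 274 size 91 20 ang(deg) 22.6 ztop 142.0
side red1 321 c 398 -277 size 122 50 ang(deg) 135.4 ztop 142.0
side red2 337 c 628 -176 size 94 22 ang(deg) 166.9 ztop 142.0
side tubepts 895 [474. -21.  80.] [680. 124.  93.] [564.  57.  87.]
side tube (np.int64(551), array([526.,  39.]), np.float64(46.1))
```

Request:
carry_out --pt "1 -1 0.25 0.2 0" --pt "1 -1 0.25 0.2 0" --pt "1 -1 0.25 0.2 0" --pt "1 -1 0.25 0.2 0" --pt "1 -1 0.25 0.2 0" --pt "1 -0.8 0.25 0 0" --pt "1 0 0 0 0" --pt "1 0 0 0 0"

```text
time_s: 1.4
eef_pos: [530.8, 37.2, 266.8]
ee_rot: [0.707, 0.707, 0.0, 0.0]
contact_force: [-0.5, -0.4, 0.4]
width: 87.5
grasp_force: 0.0
```

```bash
python3 - <<'E'
from h import *
s=arm.read_state(); im,d=arm.get_image('wrist'); save('w1',im); np.save('w1.npy',d)
c=arm.get_calibration('wrist'); print(c); print(s['eef_pos'],s['ee_rot'],s['qpos'])
for t in ('screw_top','fork_key','socket_key'):
  for b in arm.boxes_of(t,'wrist')[:3]: print(t,round(b['score'],2),b['centre'][0]*560,b['centre'][1]*420)
E
```

```text
{'fx': 325.19226210127806, 'fy': 325.19226210127806, 'cx': 278.3375324025179, 'cy': 214.27782089975545, 'T_tool_cam': array([[-1.11318086e-03, -9.65605194e-01, -2.60010326e-01,
         7.18216397e+01],
       [ 9.99999373e-01, -1.04275963e-03, -4.08776253e-04,
         9.55986797e-02],
       [ 1.23588202e-04, -2.60010618e-01,  9.65605749e-01,
        -1.41765624e+02],
       [ 0.00000000e+00,  0.00000000e+00,  0.00000000e+00,
         1.00000000e+00]])}
[530.80006251  37.24295402 266.84520843] [7.07210109e-01 7.07003323e-01 2.69329669e-04 3.01445430e-04] [-0.17760371  0.21781948 -0.01147887  1.8673966   0.00307605  1.0556082
 -0.19061735]
screw_top 0.7 273.504 181.608
fork_key 0.89 350.392 345.786
fork_key 0.73 189.28 367.71
fork_key 0.63 256.08799999999997 365.19
socket_key 0.89 249.984 12.6
```

View pics/w1.png

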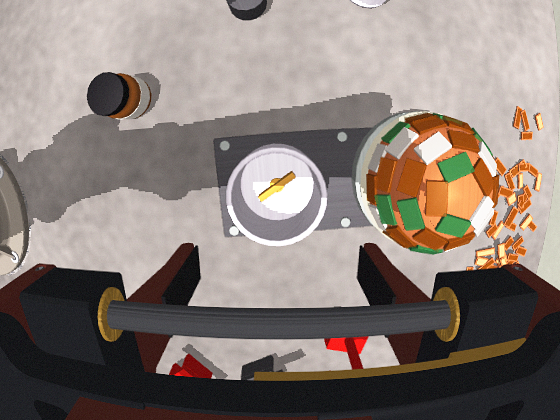

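The wrist view shows the tube rim centred near (277,195), with the brass bar at (277,186) running from lower left to upper right. I'll project both into the world frame.

```bash
cat >> h.py <<'E'
def wcloud(d,s):
    c=arm.get_calibration('wrist'); v,u=np.mgrid[:d.shape[0],:d.shape[1]]
    a=(u-c['cx'])/c['fx']; b=(v-c['cy'])/c['fy']; th=np.hypot(a,b)+1e-9
    P=np.dstack([a/th*np.tan(th)*d,b/th*np.tan(th)*d,d])
    T=np.array(c['T_tool_cam']); P=P@T[:3,:3].T+T[:3,3]
    return P@R.from_quat(s['ee_rot']).as_matrix().T+np.array(s['eef_pos'])
E
python3 - <<'E'
from h import *
s=arm.read_state(); P=wcloud(np.load('w1.npy'),s); im=cv2.imread('pics/w1.png').astype(int)
m=np.zeros(im.shape[:2],bool); m[150:240,230:325]=1
q=P[m&(P[...,2]>15)&(P[...,2]<36)&(im[...,2]-im[...,0]>50)]
r=cv2.minAreaRect(q[:,:2].astype(np.float32)); w=np.linalg.svd(q[:,:2]-q[:,:2].mean(0),full_matrices=False)[2][0]
print('bar',len(q),r,np.percentile(q[:,2],[5,50,95]),np.degrees(np.arctan2(w[1],w[0]))%180)
q=P[m&(P[...,2]>83)&(P[...,2]<93)]; print('rim',len(q),cv2.minEnclosingCircle(q[:,:2].astype(np.float32)))
q=P[m&(P[...,2]>2)&(P[...,2]<12)]; print('floor',np.median(q[:,2]))
E
```

```text
bar 306 ((528.5357666015625, 39.54119110107422), (51.359195709228516, 8.254632949829102), 36.03724670410156) [19.11333376 24.16534678 25.64900651] 36.14906932544267
rim 1313 ((528.6221923828125, 39.88397979736328), 52.56189727783203)
floor 6.262722443907819
```

Request:
carry_out --pt "1 0 -1 0 -1" --pt "1 0 -1 0 -1" --pt "1 0 -1 0 -1" --pt "1 0 -1 0 -1" --pt "1 0 -1 0 -1" --pt "1 0 -1 0 -1" --pt "1 0 -1 0 -1" --pt "1 0 -1 0 -1" --pt "1 -0.25 -1 0 -1" --pt "1 -0.25 -1 0 0" --pt "1 -0.25 -1 0 0" --pt "1 -0.25 -1 0 0" --pt "1 0 0 0 0" --pt "1 0 0 0 0"

```text
time_s: 3.35
eef_pos: [505.5, -261.6, 266.4]
ee_rot: [0.97, 0.243, 0.0, -0.0]
contact_force: [0.5, 2.0, 0.3]
width: 87.6
grasp_force: 0.0
```

```bash
python3 - <<'E'
from h import *
s=arm.read_state(); im,d=arm.get_image('wrist'); save('w2',im); P=wcloud(d,s); im=im.astype(int)
print(s['eef_pos'],s['qpos'].round(2), R.from_quat(s['ee_rot']).as_matrix()[:,1])
q=P[(P[...,2]>134)&(P[...,2]<146)&(np.hypot(P[...,0]-506,P[...,1]+264)<75)&(im.max(2)-im.min(2)<40)]
w=np.linalg.svd(q[:,:2]-q[:,:2].mean(0),full_matrices=False)[2][0]
print(len(q),cv2.minAreaRect(q[:,:2].astype(np.float32)),np.degrees(np.arctan2(w[1],w[0]))%180,np.percentile(q[:,2],[5,50,95]))
E
```

```text
[ 505.50699868 -261.55483952  266.44832465] [ 0.12  0.28  0.31  1.8  -0.1   1.07 -0.62] [ 4.71976558e-01 -8.81610911e-01 -5.74047334e-04]
2075 ((506.1092224121094, -264.0109558105469), (89.62979125976562, 17.774063110351562), 27.836254119873047) 27.626221759435964 [137.26711068 138.65493323 139.83758924]
```

View pics/w2.png

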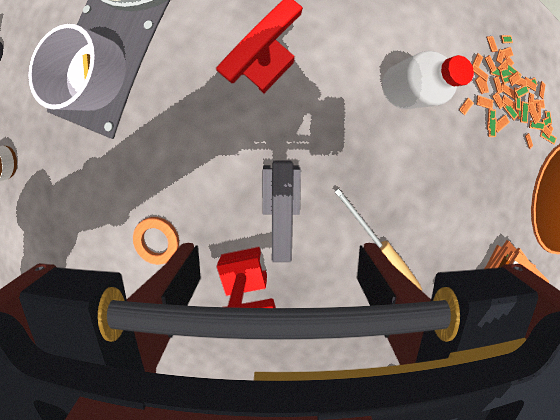

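The fork key handle lies at (285,210), under the jaws and aligned with them. The red keys at (260,60) and (245,280) are clear. I'll go down and grip.

Request:
carry_out --pt "1 0.03 -0.1 -1 0" --pt "1 0 0 -1 0" --pt "1 0 0 -1 0" --pt "1 0 0 -1 0" --pt "1 0 0 -1 0" --pt "1 0 0 -0.4 0" --pt "1 0 0 0 0" --pt "0 0 0 0 0" --pt "0 0 0 0 0" --pt "0 0 0 0 0" --pt "0 0 0 0 0" --pt "0 0 0 0 0" --pt "0 0 0 0 0" --grip_force 40

```text
time_s: 5.03
eef_pos: [505.7, -265.0, 131.6]
ee_rot: [0.97, 0.243, -0.0, -0.0]
contact_force: [0.1, -1.2, -0.4]
width: 31.3
grasp_force: 0.0
```

Request:
carry_out --pt "0 0 0 0 0" --pt "0 0 0 0 0" --pt "0 0 0 0 0" --pt "0 0 0 0 0"

```text
time_s: 5.52
eef_pos: [505.7, -265.0, 131.6]
ee_rot: [0.97, 0.243, -0.0, -0.0]
contact_force: [0.9, 0.2, -0.4]
width: 17.6
grasp_force: 40.0
```

Request:
carry_out --pt "0 0 0 0.96 0" --pt "0 0 0 0.96 0" --pt "0 0 0 0.96 0" --pt "0 0 0 0.96 0" --pt "0 0 0 0.96 0" --pt "0 0.1 1 0 0" --pt "0 0.1 1 0 0" --pt "0 0.1 1 0 0" --pt "0 0.1 1 0 0" --pt "0 0.1 1 0 0.4" --pt "0 0.1 1 0 0.4" --pt "0 0.1 1 0 0.36" --pt "0 0.1 1 0 0" --pt "0 0.1 1 0 0" --pt "0 0 1 0 0" --pt "0 0 1 0 0" --pt "0 0 1 0 0" --pt "0 0 0.15 0 0" --pt "0 0 0 0 0" --pt "0 0 0 0 0"

```text
time_s: 8.02
eef_pos: [528.2, 37.6, 251.6]
ee_rot: [0.951, 0.309, -0.0, 0.0]
contact_force: [0.1, 0.7, -4.5]
width: 17.5
grasp_force: 40.0
```

```bash
python3 - <<'E'
from h import *
s=arm.read_state(); im,d=arm.get_image('wrist'); save('w3',im); P=wcloud(d,s); im=im.astype(int)
print(s['eef_pos'],s['qpos'].round(2),s['width'], R.from_quat(s['ee_rot']).as_matrix()[:,1].round(3))
q=P[(P[...,2]>83)&(P[...,2]<93)&(np.hypot(P[...,0]-528.5,P[...,1]-39.7)<65)]; print('rim',len(q),cv2.minEnclosingCircle(q[:,:2].astype(np.float32)))
q=P[(P[...,2]>s['eef_pos'][2]+3)&(P[...,2]<s['eef_pos'][2]+12)&(np.hypot(P[...,0]-528.5,P[...,1]-39.7)<60)&(im.max(2)-im.min(2)<40)]
print('handle',len(q),cv2.minAreaRect(q[:,:2].astype(np.float32)),np.percentile(q[:,2],[5,50,95]))
im,d=arm.get_image('side'); save('s3',im)
E
```

```text
[528.23195841  37.57314234 251.61787396] [-0.3   0.23  0.13  1.9  -0.03  1.02 -1.1 ] 17.53084305767009 [ 0.588 -0.809  0.   ]
rim 1495 ((528.8052978515625, 39.65292739868164), 52.29684066772461)
handle 5481 ((527.4634399414062, 40.7978515625), (90.26762390136719, 35.88819885253906), 25.70528221130371) [257.37550647 258.65328659 259.7193068 ]
```

View pics/w3.png

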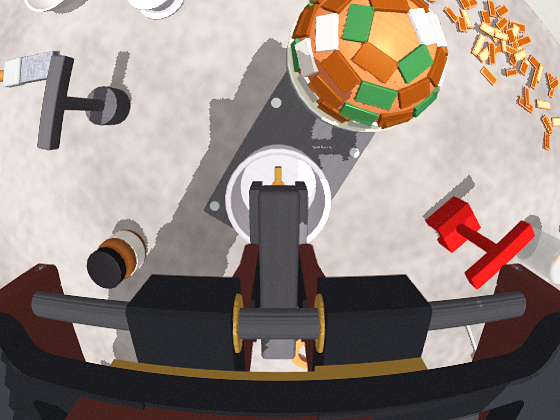

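View pics/s3.png

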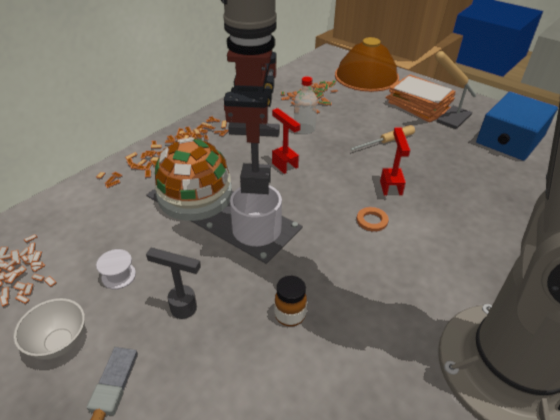

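The wrist view has the bar tip at (277,175), in line with the handle. The side view shows the key hanging upright over the tube at (256,180). I'll lower it.

Request:
carry_out --pt "0 0.02 0.06 -0.8 0" --pt "0 0 0 -0.8 0" --pt "0 0 0 -0.8 0" --pt "0 0 0 -0.8 0" --pt "0 0 0 -0.5 0" --pt "0 0 0 -0.3 0" --pt "0 0 0 0 0" --pt "0 0 0 0 0"

```text
time_s: 9.12
eef_pos: [529.3, 40.3, 152.3]
ee_rot: [0.951, 0.31, 0.001, 0.0]
contact_force: [-0.0, -0.2, -3.1]
width: 17.4
grasp_force: 40.0
```

Request:
carry_out --pt "0 0 -0.03 -0.2 0" --pt "0 0 0 -0.2 0" --pt "0 0 0 -0.05 0" --pt "0 0 0 0 0" --pt "0 0 0 0 0"

```text
time_s: 9.75
eef_pos: [528.9, 39.5, 140.5]
ee_rot: [0.951, 0.31, 0.0, 0.0]
contact_force: [0.4, 0.7, -4.4]
width: 17.9
grasp_force: 40.0
```

Request:
carry_out --pt "0 0 0 0 -0.8" --pt "0 0 0 0 -0.8" --pt "0 0 0 0 -0.8" --pt "0 0 0 0 -0.8" --pt "0 0 0 0 -0.8" --pt "0 0 0 0 -0.8" --pt "0 0 0 0 -0.8" --pt "0 0 0 0 -0.8" --pt "0 0 0 0 -0.8" --pt "0 0 0 0 -0.8" --pt "0 0 0 0 -0.8" --pt "0 0 0 0 -0.8" --pt "0 0 0 0 0"

```text
time_s: 11.38
eef_pos: [528.9, 39.1, 140.5]
ee_rot: [0.966, -0.258, 0.0, 0.0]
contact_force: [-0.2, -0.9, -3.2]
width: 17.6
grasp_force: 40.0
```

```bash
python3 - <<'E'
from h import *
s=arm.read_state(); m=R.from_quat(s['ee_rot']).as_matrix()[:,1]
print(s['qpos'].round(2),np.degrees(np.arctan2(m[1],m[0])),s['ft_torque'],s['contact_force'],s['width'])
E
```

```text
[-0.5   0.38  0.38  2.01 -0.2   0.78 -2.09] -119.86505962772209 [-0.46496321  0.06460036  0.09724005] [-0.1522249  -0.93850484 -3.22117617] 17.571102286718197
```

Request:
carry_out --pt "0 0 0 0 -0.5" --pt "0 0 0 0 -0.5" --pt "0 0 0 0 -0.5" --pt "0 0 0 0 0"

```text
time_s: 11.88
eef_pos: [528.6, 39.2, 140.4]
ee_rot: [0.939, -0.343, -0.0, 0.0]
contact_force: [-0.2, -2.4, -4.4]
width: 17.8
grasp_force: 40.0
```

```bash
cat > t.py <<'E'
from h import *
s=arm.read_state(); m=R.from_quat(s['ee_rot']).as_matrix()[:,1]
print(s['qpos'].round(2),np.degrees(np.arctan2(m[1],m[0])),s['ft_torque'],s['contact_force'],s['width'])
E
python3 t.py
```

```text
[-0.53  0.39  0.42  2.02 -0.22  0.78 -2.25] -130.09932430930846 [-0.46809122  0.21818699  0.00107895] [-0.15232336 -2.39582741 -4.36466083] 17.827634971029948
```

Request:
carry_out --pt "0 0 0 0 -0.5" --pt "0 0 0 0 -0.5" --pt "0 0 0 0 0"

```text
time_s: 12.25
eef_pos: [528.6, 39.4, 140.4]
ee_rot: [0.917, -0.398, -0.0, 0.0]
contact_force: [-1.2, -2.0, -2.3]
width: 17.6
grasp_force: 40.1
```

```bash
python3 t.py
```

```text
[-0.55  0.39  0.45  2.02 -0.24  0.78 -2.35] -136.88984335462777 [-0.73952886  0.28889812  0.4882184 ] [-1.15688179 -2.03045844 -2.34592097] 17.572086100433996
```

Request:
carry_out --pt "0 0 0 0 -0.3" --pt "0 0 0 0 0"

```text
time_s: 12.5
eef_pos: [528.6, 39.8, 140.4]
ee_rot: [0.91, -0.415, -0.0, 0.0]
contact_force: [-1.3, -1.8, -2.3]
width: 17.9
grasp_force: 40.7
```

```bash
python3 t.py
```

```text
[-0.56  0.39  0.46  2.02 -0.24  0.78 -2.38] -139.04217353819072 [-0.5181189   0.34273538  0.99354589] [-1.30949927 -1.76554687 -2.27102196] 17.924973401205705
```

Request:
carry_out --pt "0 0 0 0 0.5" --pt "0 0 0 -0.04 0.3" --pt "0 0 0 0 0" --pt "0.5 0 0 0 0" --pt "0.5 0 0 0 0" --pt "0.5 0 0 0 0" --pt "0.5 0 0 0 0" --pt "0.5 0 0 0 0" --pt "0.5 0 0 0 0" --pt "0.5 0 0 0 0"

```text
time_s: 13.75
eef_pos: [528.8, 39.5, 139.4]
ee_rot: [0.928, -0.372, 0.0, -0.0]
contact_force: [0.7, 0.1, 0.2]
width: 44.0
grasp_force: 0.0
```

Request:
carry_out --pt "0.5 0 0 0.4 0" --pt "0.5 0 0 0.8 0" --pt "0.5 0 0 1 0" --pt "0.5 0 0 1 0" --pt "0.5 0 0 1 0" --pt "0.5 0 0 1 0" --pt "0.5 0 0 0 0" --pt "0.5 0 0 0 0"

```text
time_s: 14.75
eef_pos: [528.4, 39.5, 269.0]
ee_rot: [0.928, -0.372, -0.0, 0.0]
contact_force: [-0.9, -0.1, -0.6]
width: 43.8
grasp_force: 0.0
```

```bash
python3 - <<'E'
from h import *
s=arm.read_state(); im,d=arm.get_image('wrist'); save('w4',im); P=wcloud(d,s); ii=im.astype(int)
n=lambda c:np.hypot(P[...,0]-c[0],P[...,1]-c[1])
q=P[(P[...,2]>134)&(P[...,2]<156)&(n((528.5,39.7))<60)&(ii.max(2)-ii.min(2)<40)]
print('handle',len(q),cv2.minAreaRect(q[:,:2].astype(np.float32)),np.percentile(q[:,2],[5,50,95]))
q=P[(n((528.5,39.7))<45)&(P[...,2]>14)&(P[...,2]<36)&(ii[...,0]-ii[...,2]>50)]
if len(q)>5: print('bar',len(q),cv2.minAreaRect(q[:,:2].astype(np.float32)),q.mean(0))
E
```

```text
handle 2183 ((529.0154418945312, 39.801292419433594), (17.768360137939453, 89.06147003173828), 45.79221725463867) [145.20643351 146.66561296 147.77590063]
```

View pics/w4.png

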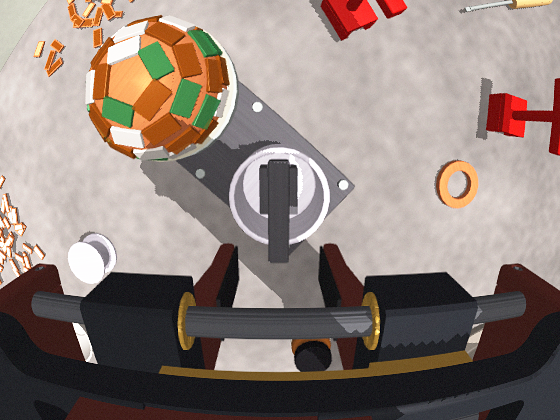

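The key stands upright in the tube at (280,200). It is on the axis to within 1 mm, and its top at about 148 mm puts the prongs on the floor. The stop torque came at the expected angle, so I'm handing in.

```bash
python3 -c "
from plant import arm
print(arm.sign_off())"
```

```text
the job is handed in; nothing more can be done
None
```

The fork key turned the clamp screw clockwise until the torque rose sharply at the expected angle (the bar itself was hidden under the key), and it now stands released and upright in the tube; the socket key was not approached, and the job is handed in.

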